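Set a plywood sign to the scribed line in the drilling jig

TASK

Get the plywood sign ready for drilling. Without lifting it off the jig's bed, push it gently against the aluminium fence until it lies flush and you feel the fence, then slide it along the fence until its front end lies exactly on the scribed line; there is no stop there, so do not run past the line. Then swing the clamp down by its ball and press it gently but firmly so that its pad holds the sign there, let go, and leave everything else on the table alone.

Things in the scene. Friction and masses are not known exactly. Their poses are not given: they have to be found in the camera images.
- jig: Grey drilling jig screwed to the table, a flat bed 200 mm (x) by 420 mm (y), 12 mm thick, so that its top is 12 mm above the table. Origin: on the table, under the bed; the bed spans x -100 to 100 mm and y -230 to 190 mm from it. Own y axis: along the fence, towards the scribed line, the way the sign must slide; own x axis: towards the fence.
- fence: Straight aluminium fence fixed on the bed along jig y for the bed's full length, 16 mm wide, its top 12 mm above the bed. Same origin and axes as the jig. Its working face, against which the sign seats, is the plane x = +50 mm of the jig. The sign must be pressed on it with at least 1.5 N and never with more than 12 N.
- mark (a point): Point on the scribed line: a thin black line straight across the bed at right angles to the fence, at jig y = +100 mm. This point lies on the bed's top, 35 mm from the fence's face (jig x = +15 mm), where the middle of the sign's front end belongs. Axes as the jig's. Nothing stops the sign here.
- sign: Loose plywood sign blank with a painted pumpkin, 70 mm (x) by 170 mm (y) by 16 mm thick, 0.1 to 0.25 kg, lying flat on the bed (it takes 0.5 to 3 N to slide), clear of the fence and 50 to 100 mm short of the line, turned up to 0.15 rad. Origin: centre of its underside; its axes nearly parallel to the jig's; own +y points to its front end, own +x to its fence side. Flush on the fence its origin is at jig x = +15 mm.
- sign_end (a point): Middle of the lower edge of the sign's front end, 85 mm along +y from the sign's origin. To be brought onto the scribed line.
- clamp: Hold-down clamp's steel arm. Origin: on its hinge; axes parallel to the jig's when the arm is level (angle 0), reaching over the bed towards -x of the jig. It starts standing open, 1.0 to 1.5 rad up (turned about +y). The hinge is stiff (0.3 N m of friction, about 2.5 N at the ball) and stays where it is left; after pressing, it keeps the pad pressed on the sign.
- over_pad (a point): Point on the clamp's arm, 65 mm from the hinge, under which an 18 mm black rubber pad hangs on a set-screw. The screw is left at another height each time, so the pad meets the sign with the arm anywhere from -0.05 to +0.14 rad: feel for it. The pad is sprung, 4 N per mm for 3 mm, then solid. Press it on the sign with at least 4 N, never more than 16 N.
- hinge (a point): Axis of the clamp's hinge, at jig (85, 40) mm, 28 mm above the table (level with the sign's top). The axis is parallel to jig y; opening swings the ball up and towards +x of the jig.
- ball (a point): Centre of the 22 mm black ball knob at the end of the clamp's arm. With the arm level it is 115 mm from the hinge towards -x of the jig and 45 mm above it (123 mm radius). It can be pinched from above along jig y; The arm leaves it in the plane across jig y.
- tag: Bystander: round wooden tag, 32 mm across, 6 mm thick, on the bed beyond the line.
- bottle_a: Bystander: paint bottle, 42 mm across, 115 mm tall, standing behind the jig. Origin at its foot.
- bottle_b: Bystander: paint bottle, 42 mm across, 115 mm tall, standing behind the jig.
- bottle_c: Bystander: larger paint bottle, 54 mm across, 150 mm tall, standing behind the jig.
- cup: Bystander: white cup, 68 mm across, 75 mm tall.
- brush: Bystander: paint brush lying on the table. Origin at its middle.
- apple: Bystander: flat plywood apple cut-out, about 110 mm wide, 6 mm thick.

How it is judged:
On the way, in this order (a step that is already met when the one before it is completed fails the run):
1. the sign is pressed flush on the fence (at least 1.5 N), still 20 mm or more short of the line, with the clamp open (x of sign in the frame of jig between 0.0125 and 0.0175 m and angle between the y axis of sign and the y axis of jig, either way round below 0.03 rad and contact force between sign and fence above 1.5 N and y of sign_end in the frame of mark below -0.02 m and height (world z) of ball above 0.11 m), for 0.1 s.
2. the sign's front end is on the line, flush with the fence, the clamp still open (y of sign_end in the frame of mark between -0.003 and 0.003 m and x of sign in the frame of jig between 0.0125 and 0.0175 m and angle between the y axis of sign and the y axis of jig, either way round below 0.03 rad and height (world z) of ball above 0.11 m), for 0.2 s.
3. the clamp's pad is pressed on the sign with at least 4 N (contact force between clamp and sign above 4 N), for 0.1 s.
At the end, for the whole second after the job is handed in: The sign lies flat and still, its front end within 3 mm of the scribed line, flush with the fence (within 2.5 mm and 0.03 rad), the clamp's pad bearing on it with at least 1 N, and the gripper has let go (y of sign_end in the frame of mark between -0.003 and 0.003 m and x of sign in the frame of jig between 0.0125 and 0.0175 m and angle between the y axis of sign and the y axis of jig, either way round below 0.03 rad and contact force between clamp and sign above 1 N and linear speed of sign below 0.005 m/s and angle between sign's own z axis and vertical below 0.03 rad and contact force between the fingers and anything else below 0.1 N); the robot touches nothing.
It fails at once if the sign's front end runs more than 4 mm past the line (y of sign_end in the frame of mark above 0.004 m).
It fails at once if the sign is pressed on the fence with more than 12 N (contact force between sign and fence above 12 N).
It fails at once if the pad is pressed on the sign with more than 16 N (contact force between clamp and sign above 16 N).
It fails at once if the sign is lifted off the bed by more than 8 mm (z of sign in the frame of jig above 0.02 m).
It fails at once if a bystander is moved by more than 20 mm (distance of any of tag, bottle_a, bottle_b, bottle_c, cup, brush, apple from where it was at the start of the episode above 0.02 m).
It also fails if it takes over 72 s, if anything falls off the work surface, if the arm or the gripper's body presses on something with over 40 N, if the wrist force passes 120 N, or if a joint passes its speed limit or range.

ROBOT

A 7-joint arm with a two-finger parallel gripper is mounted at the origin on the work surface. World frame = base frame: x ahead of the robot, y to its left, z up, the work surface at z = 0. Lengths are in m, angles in rad, forces in N, time in s.
With the tool pointing down it reaches from about 0.4 to 0.9 m from the base axis. Payload 5.5 kg.
Tool frame: the origin (TCP) lies at the very end of the fingers, on their centre line; the grasp point (between the pads) lies 19 mm behind it; z points along the fingers, y is the line along which they close (so a half turn about z gives the same grasp; the last joint's range is limited). The gripper opens to 85 mm and grips with 20 to 120 N. Pads are 22 mm wide; open, the fingers measure 114 mm over their backs; the gripper's body (76 mm by 85 mm) begins 54 mm behind the grasp point. The pads swing forward as they close: fully open they stand 13 mm farther back than shut.
Start: joints at [-1.076, 0.501, -0.427, 1.55, 0.221, 1.138, -0.21], TCP at [0.149, 0.633, 0.204] pointing down, gripper open.
Joint ranges: [-2.88, 2.88], [-0.31, 2.03], [-1.54, 1.56], [0.2, 2.42], [-1.41, 4.55], [0.19, 2.02], [-2.57, 2.57]. Speed limits (rad/s): [2.57, 2.57, 3.14, 3.14, 3.14, 3.14, 3.14].

INTERFACE

Orientations are given as a unit quaternion [w, x, y, z].
In Python, from cell import bot, capture, get_calibration gives the robot as it stands. The module is installed in compiled form; this text tells all that it offers.
- The arm moves only by the tool arm_command, never from a script. Its argument "increments" is a list that holds one entry, the list of rows, each a list of 7 numbers: the shift along the tool's x, y, z in units of 0.02 m (1.0 is 0.02 m), then the turn, a rotation vector about the tool's x, y, z in units of 0.1 rad (1.0 is 0.1 rad), then the opening, from 0 (shut) to 1 (fully open). A call has 1 to 20 rows; each row shifts and turns the commanded pose from where the row before left it, along the tool's axes as they then stand; what a row does not reach is not made up. A row lasts 1/12 s, in which the tool goes at most 41.7 mm and 7.16 degrees, less where a joint would pass 70% of its speed; a pose out of reach is approached as far as the arm can. A call with a number of a shift or a turn outside -1 to 1 is refused whole. A call with a gripper value outside its range is refused whole. The fingers move at their own pace and stop on an object; "newtons" is the grip in N (left out, the last holds). Time passes only in rows, so rows that do not move let the fingers close. It gives the time, the measured TCP pose, the force, the opening and the grip force at its end, in the units of the state.
- bot.get_state(): the state, without advancing time (a new reading comes with each control period).
- capture(name): name is "scene" or "top" or "wrist"; returns (picture, depth): 384x512x3 uint8, red, green, blue; 384x512 float32, m along the optical axis (not along the pixel's ray), 0 where there is no reading.
- get_calibration(name): a dict with "camera_matrix" (3x3 intrinsics, pixels), "rvec" (rotation vector, rad) and "tvec" (3), from world to camera coordinates, as OpenCV has them; the wrist camera has in their place "T_tool_cam" (4x4, takes a point from camera to tool coordinates, whose origin is the TCP and whose axes are the flange's). Camera axes: x right, y down, z forward; pixel columns grow to the right and rows downward; lengths in m; the calibration is good to about 2 mm. The wrist camera is an equidistant fisheye: a pixel r from the principal point sees the ray r / f radians off the axis. A picture is of the moment at which its call begins: read the wrist's pose just before it. get_calibration takes no time and is no camera call.
- bot.job_done(): hands the job in; it is judged then, once.
The state is a dict: "clock": time; "qpos": joint angles; "dq": joint speeds; "joint_torque": joint torques, N m; "tcp_pos": TCP position; "tool_rot": TCP orientation; "contact_force": force on the tool from outside, world axes, zero at the start; "moment": the same for the moment, N m; "gripper_width": finger opening in m; "grasp_force": force on a finger pad.
Only numpy, scipy, OpenCV 4.12 (cv2) and the standard library are available. Lean on these libraries where they do the work, as an engineer would, in place of code of your own. Each camera call takes 0.05 s, during which the arm holds its last target. There are 200 camera calls.

## Working session

There is one attempt and no reset: what is moved stays moved. The work goes in short steps, Python scripts to look and compute and a tool call to move; the robot and the scene stay as the last step left them, time stands still between calls to the robot, and variables do not carry over. Pictures are saved under pics/ and viewed, at most 10 in all, crops included, and the job is handed in when it is done.

Besides the shell and the picture viewer there is one more tool, called after "Emit:" as name([rows], argument=value, ...), one row to a line, values as JSON. arm_command: Moves the arm, as the interface text tells. Shifts and turns lie within -1 to 1; 1 stands for 0.02 m of shift or 0.1 rad of turn. Its arguments: {"type":"object","properties":{"increments":{"type":"array","items":{"type":"array","items":{"type":"array","items":{"type":"number"}}}},"newtons":{"type":"number"}},"required":["increments"]}

```bash
mkdir -p pics
python3 - <<'E'
from cell import bot, capture, get_calibration
import cv2, numpy as np
for n in("scene","top"):
    p,d=capture(n); cv2.imwrite(f"pics/{n}0.png",cv2.resize(p[:,:,::-1],(800,600),interpolation=cv2.INTER_CUBIC)); np.savez(f"{n}0.npz",p=p,d=d)
    c=get_calibration(n); print(n,c)
s=bot.get_state();print(s)
E
```

```text
scene {'camera_matrix': array([[420.73301269,   0.        , 253.1481611 ],
       [  0.        , 420.73301269, 199.15881318],
       [  0.        ,   0.        ,   1.        ]]), 'rvec': array([ 0.71228258,  2.53445505, -1.23898063]), 'tvec': array([ 0.54050492, -0.13622538,  1.40390404])}
top {'camera_matrix': array([[486.04293078,   0.        , 251.94685443],
       [  0.        , 486.04293078, 192.58971694],
       [  0.        ,   0.        ,   1.        ]]), 'rvec': array([ 2.12245375, -2.1321756 ,  0.17083745]), 'tvec': array([-0.00944717,  0.64793695,  1.40423948])}
{'clock': 0.1, 'qpos': array([-1.07583308,  0.50174056, -0.42680359,  1.55134069,  0.22081098,
        1.13831973, -0.21035735]), 'dq': array([-5.43922521e-04, -1.64560461e-03,  8.00021703e-06, -3.12543735e-03,
       -4.17198941e-04, -1.80022366e-03,  2.16888663e-03]), 'joint_torque': array([-1.11266770e-02, -5.70813811e+01, -5.83871394e+00, -2.81744528e+01,
        1.05025142e-02,  5.57153879e-03, -6.24132479e-07]), 'tcp_pos': array([0.14919046, 0.63195291, 0.20267324]), 'tool_rot': array([-1.22395664e-04,  1.15626763e-01,  9.93292345e-01, -8.68086746e-04]), 'contact_force': array([ 0.51725764, -0.07130006,  0.12894184]), 'moment': array([0.00493126, 0.01808125, 0.03007724]), 'grasp_force': 0.0, 'gripper_width': 0.08521670940418839}
```

View pics/scene0.png

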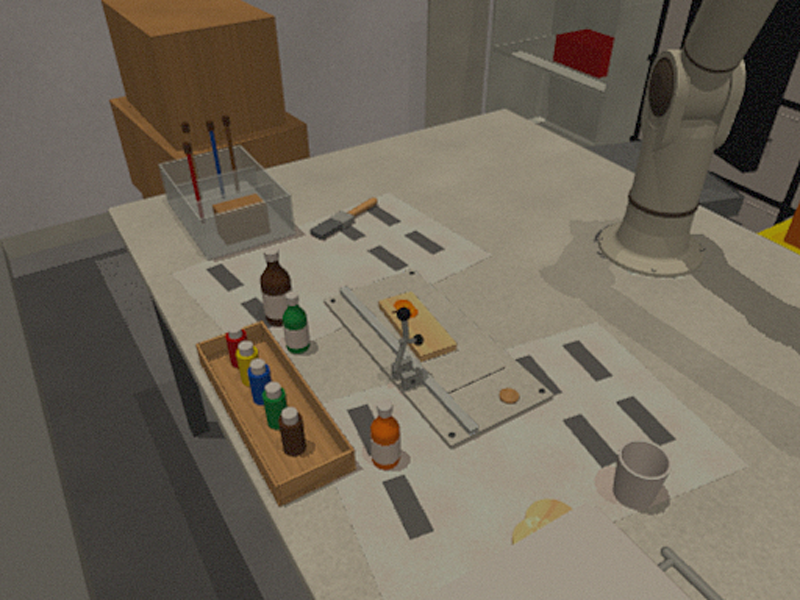

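View pics/top0.png

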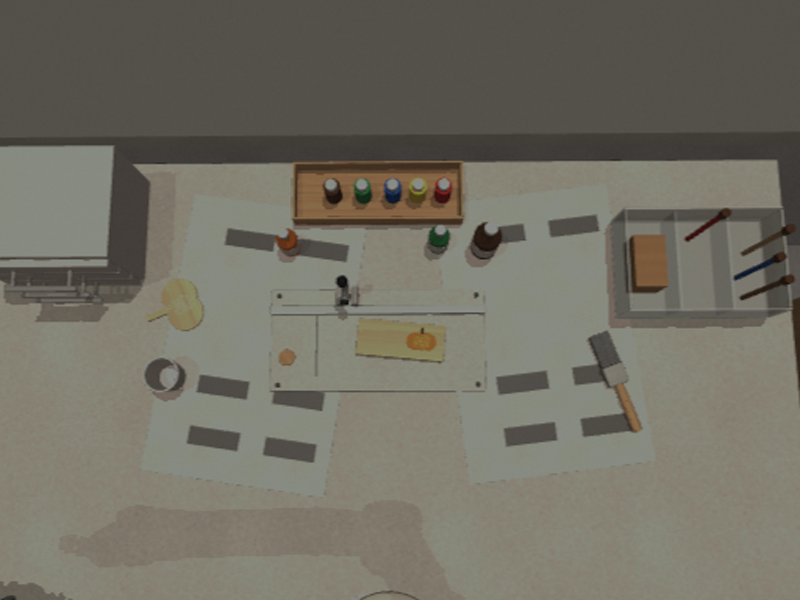

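The scene and top views show the jig (top view 270–485, 290–390), the line at column 317, the sign at 357–445 and the open clamp at (343,290). Next I'll enlarge the top view.

```bash
cat > h.py <<'E'
import numpy as np,cv2
from cell import bot,capture,get_calibration
def ray(n,u,v,z):
    c=get_calibration(n);R=cv2.Rodrigues(c["rvec"])[0];t=c["tvec"]
    q=cv2.undistortPoints(np.array([[[u,v]]],float),c["camera_matrix"],None)[0,0]
    o=-R.T@t; d=R.T@np.array([q[0],q[1],1.]); return o+d*(z-o[2])/d[2]
E
python3 - <<'E'
from h import *
P=np.mean([capture("top")[0].astype(float) for _ in range(4)],0).astype(np.uint8)
c=P[175:260,165:320]
cv2.imwrite("pics/crop.png",cv2.resize(c[:,:,::-1],None,fx=5,fy=5,interpolation=cv2.INTER_CUBIC)*1)
cv2.imwrite("top_mean.png",P[:,:,::-1])
E
```

```text
(no output)
```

View pics/crop.png

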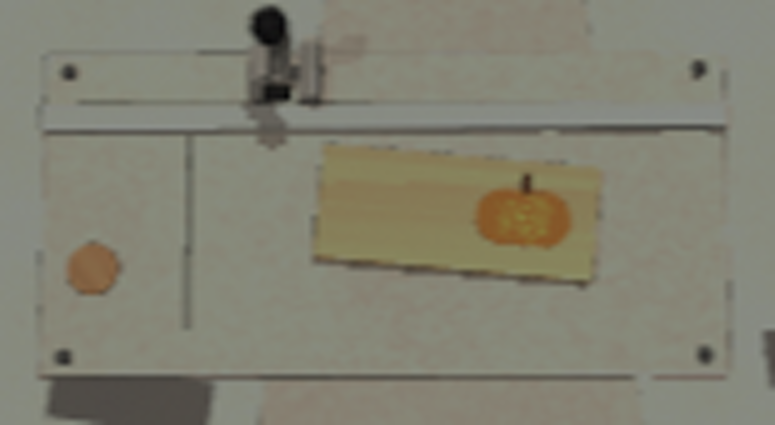

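The crop shows the bed corners at (45,54), (726,54), (728,377) and (38,377), the fence's lower edge at row ~130, and the line from (190,135) to (187,327). The sign's corners are at (323,145), (601,169), (592,281) and (314,260), and the ball is at (269,24).

Run:
```python
from h import *
np.set_printoptions(precision=4,suppress=True)
f=lambda x,y,z:ray("top",165+(x+.5)/5-.5,175+(y+.5)/5-.5,z)
bed=np.array([f(*p,.012) for p in[(45,54),(726,54),(728,377),(38,377)]])
print("bed",bed,bed.mean(0),[np.linalg.norm(bed[i]-bed[i-1]) for i in range(4)])
print("bed yaw", np.arctan2(*(-(bed[0]-bed[1])[[0]],(bed[0]-bed[1])[1])), np.arctan2(-(bed[3]-bed[2])[0],(bed[3]-bed[2])[1]))
F=[f(*p,.024) for p in[(43,131),(726,127)]];print("fence",F,np.arctan2(-(F[0]-F[1])[0],(F[0]-F[1])[1]))
print("line",f(190,135,.012),f(187,327,.012))
s=np.array([f(*p,.028) for p in[(323,145),(601,169),(592,281),(314,260)]])
print("sign",s,s.mean(0),[np.linalg.norm(s[i]-s[i-1]) for i in range(4)])
for i,j in((0,1),(3,2)): d=s[i]-s[j];print(np.arctan2(-d[0],d[1]))
print("screws",[f(*p,.012) for p in[(69,72),(699,69),(705,355),(64,357)]])
print("ball",f(269,24,.14),f(269,24,.15))
```

```text
bed [[ 0.6794  0.2314  0.012 ]
 [ 0.677  -0.1913  0.012 ]
 [ 0.478  -0.1877  0.012 ]
 [ 0.4798  0.2309  0.012 ]] [0.5785 0.0208 0.012 ] [np.float64(0.1996358644603999), np.float64(0.4226845257975251), np.float64(0.1990261515664167), np.float64(0.41865100254309745)]
bed yaw [-0.0057] -0.00421552379097011
fence [array([0.6291, 0.2294, 0.024 ]), array([ 0.6293, -0.1888,  0.024 ])] 0.0005828454926232331
line [0.628  0.1405 0.012 ] [0.5097 0.1407 0.012 ]
sign [[ 0.6189  0.0574  0.028 ]
 [ 0.6033 -0.1119  0.028 ]
 [ 0.5351 -0.1054  0.028 ]
 [ 0.5486  0.0625  0.028 ]] [ 0.5765 -0.0243  0.028 ] [np.float64(0.0705036815032782), np.float64(0.16996516129382847), np.float64(0.06847724501801981), np.float64(0.16847173594862835)]
-0.09219009521039269
-0.08023720411498188
screws [array([0.6679, 0.2162, 0.012 ]), array([ 0.6676, -0.1743,  0.012 ]), array([ 0.4913, -0.1741,  0.012 ]), array([0.4918, 0.2154, 0.012 ])]
ball [0.6719 0.0819 0.14  ] [0.6698 0.0811 0.15  ]
```

Emit:
arm_command([
  [[0,0,0,0,0,-0.77,0.5],[0,0,0,0,0,-0.77,0.5],[0,0,0,0,0,-0.78,0.5],[-0.5,-0.91,0,0,0,0,0.5],[-0.5,-0.91,0,0,0,0,0.5],[-0.5,-0.91,0,0,0,0,0.5],[-0.5,-0.91,0,0,0,0,0.5],[-0.5,-0.91,0,0,0,0,0.5],[-0.5,-0.91,0,0,0,0,0.5],[-0.5,-0.91,0,0,0,0,0.5],[-0.5,-0.91,0,0,0,0,0.5],[-0.5,-0.91,0,0,0,0,0.5],[-0.5,-0.91,0,0,0,0,0.5],[-0.5,-0.91,0,0,0,0,0.5],[-0.5,-0.91,0,0,0,0,0.5],[-0.5,-0.91,0,0,0,0,0.5],[-0.5,-0.91,0,0,0,0,0.5],[-0.5,-0.91,0,0,0,0,0.5],[-0.5,-0.91,0,0,0,0,0.5],[-0.5,-0.91,0,0,0,0,0.5]],
], newtons=20)

```text
clock: 1.97
tcp_pos: [0.3197, 0.3224, 0.2038]
tool_rot: [0.0, -0.0, 1.0, 0.0]
contact_force: [0.4, 0.5, 0.6]
gripper_width: 0.0429
grasp_force: 0.0
```

Emit:
arm_command([
  [[-0.5,-0.91,0.34,0,0,0,0.5],[-0.5,-0.91,0.34,0,0,0,0.5],[-0.5,-0.91,0.34,0,0,0,0.5],[-0.5,-0.91,0.34,0,0,0,0.5],[-0.5,-0.91,0.34,0,0,0,0.5],[-0.5,-0.91,0.34,0,0,0,0.5],[-0.5,-0.91,0.34,0,0,0,0.5],[-0.5,-0.91,0.34,0,0,0,0.5],[-0.5,-0.91,0.34,0,0,0,0.5],[-0.5,-0.91,0.34,0,0,0,0.5],[-0.5,-0.91,0.34,0,0,0,0.5],[-0.5,-0.91,0.34,0,0,0,0.5],[-0.5,-0.91,0.34,0,0,0,0.5],[-0.5,-0.91,0.34,0,0,0,0.5],[-0.5,-0.91,0.34,0,0,0,0.5],[-0.5,-0.91,0.34,0,0,0,0.5],[-0.5,-0.91,0.34,0,0,0,0.5],[-0.5,-0.91,0.34,0,0,0,0.5],[-0.5,-0.91,0.34,0,0,0,0.5],[0,0,0,0,0,0,0.5]],
])

```text
clock: 3.63
tcp_pos: [0.5106, -0.0271, 0.0735]
tool_rot: [0.0, 0.002, 1.0, -0.001]
contact_force: [0.3, 0.2, 0.1]
gripper_width: 0.0426
grasp_force: 0.0
```

Emit:
arm_command([
  [[0,0,0.7,0,0,0,0.5],[0,0,0.7,0,0,0,0.5],[0,0,0.7,0,0,0,0.5],[0,0,0.4,0,0,0,0.5],[0,0,0.2,0,0,0,0.5],[0,0,0.1,0,0,0,0.5],[0,0,0.05,0,0,0,0.5],[0,0,0,0,0,0,0.5],[0,0,0,0,0,0,0.5]],
])

```text
clock: 4.38
tcp_pos: [0.51, -0.0224, 0.018]
tool_rot: [0.001, -0.0, 1.0, -0.0]
contact_force: [0.2, 1.4, -0.6]
gripper_width: 0.0426
grasp_force: 0.0
```

Run:
```python
from h import *
P=np.mean([capture("scene")[0].astype(float) for _ in range(3)],0).astype(np.uint8)
a=cv2.resize(P[160:300,200:370,::-1],(680,560),interpolation=cv2.INTER_CUBIC)
cv2.imwrite("pics/s1.png",np.clip(a*1.4,0,255))
s=bot.get_state();print(s["tcp_pos"],s["contact_force"])
```

```text
[ 0.50988985 -0.02252271  0.01789277] [-0.0339649   0.41952131 -1.39826073][ WARN:0@2.002] global loadsave.cpp:1063 imwrite_ Unsupported depth image for selected encoder is fallbacked to CV_8U.
```

View pics/s1.png

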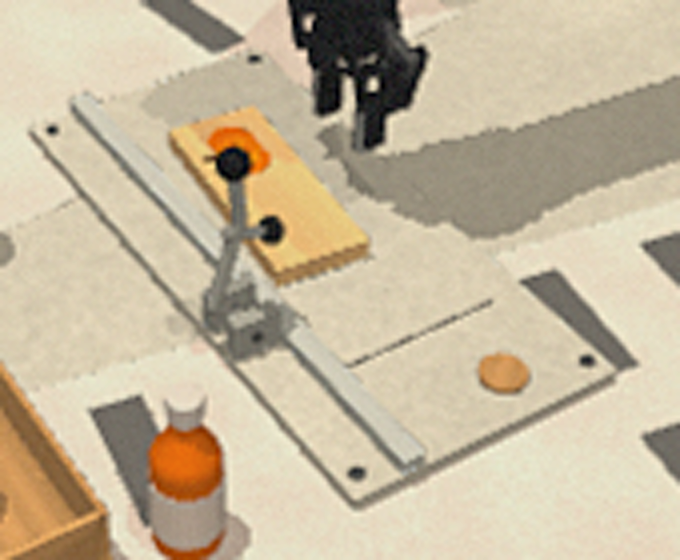

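The scene crop shows the fingers at (330–370, 100–150), beside the sign's near face and just above the bed. Ready to push.

Emit:
arm_command([
  [[0,0,0.07,0,0,0,0.5],[-0.15,0,0,0,0,0,0.5],[-0.15,0,0,0,0,0,0.5],[-0.15,0,0,0,0,0,0.5],[-0.15,0,0,0,0,0,0.5],[-0.1,0,0,0,0,0,0.5],[-0.1,0,0,0,0,0,0.5],[-0.1,0,0,0,0,0,0.5],[-0.1,0,0,0,0,0,0.5],[-0.1,0,0,0,0,0,0.5],[-0.1,0,0,0,0,0,0.5],[-0.1,0,0,0,0,0,0.5]],
])

```text
clock: 5.53
tcp_pos: [0.5356, -0.0225, 0.016]
tool_rot: [-0.0, -0.0, 1.0, 0.0]
contact_force: [-0.2, 0.1, 0.4]
gripper_width: 0.0427
grasp_force: 0.0
```

Emit:
arm_command([
  [[-0.05,0,0,0,0,0,0.5],[-0.05,0,0,0,0,0,0.5],[-0.05,0,0,0,0,0,0.5],[-0.05,0,0,0,0,0,0.5]],
])

```text
clock: 5.87
tcp_pos: [0.5395, -0.0225, 0.016]
tool_rot: [-0.0, -0.0, 1.0, 0.0]
contact_force: [0.3, -0.1, 0.0]
gripper_width: 0.0425
grasp_force: 0.0
```

Emit:
arm_command([
  [[-0.05,0,0,0,0,0,0.5],[-0.05,0,0,0,0,0,0.5],[-0.05,0,0,0,0,0,0.5],[0,0,0,0,0,0,0.5]],
])

```text
clock: 6.2
tcp_pos: [0.5427, -0.0224, 0.016]
tool_rot: [0.0, -0.0, 1.0, 0.0]
contact_force: [-0.0, 0.2, -0.7]
gripper_width: 0.0426
grasp_force: 0.0
```

Run:
```python
from h import *
P=np.mean([capture("scene")[0].astype(float) for _ in range(3)],0)
a=cv2.resize(P[160:260,210:330,::-1],(720,600),interpolation=cv2.INTER_CUBIC)
cv2.imwrite("pics/s2.png",np.clip(a*1.5,0,255).astype(np.uint8))
s=bot.get_state();print(s["tcp_pos"],s["contact_force"])
```

```text
[ 0.54235424 -0.02242777  0.01595851] [-0.44088713 -0.4114445  -0.26488229]
```

View pics/s2.png

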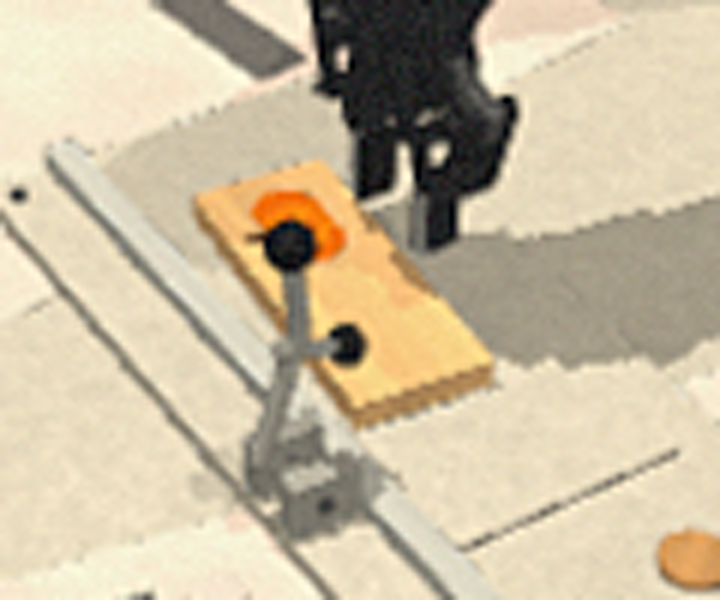

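The rear finger (360,190) is at the sign's near side, close to contact, and the sign is still short of the fence. Continuing gently.

Emit:
arm_command([
  [[-0.05,0,0,0,0,0,0.5],[-0.05,0,0,0,0,0,0.5],[-0.05,0,0,0,0,0,0.5],[0,0,0,0,0,0,0.5]],
])

```text
clock: 6.68
tcp_pos: [0.5458, -0.0225, 0.016]
tool_rot: [0.0, -0.0, 1.0, 0.0]
contact_force: [-0.3, -0.9, 0.3]
gripper_width: 0.0428
grasp_force: 0.0
```

Emit:
arm_command([
  [[-0.05,0,0,0,0,0,0.5],[-0.05,0,0,0,0,0,0.5],[0,0,0,0,0,0,0.5]],
])

```text
clock: 6.93
tcp_pos: [0.5477, -0.0225, 0.016]
tool_rot: [0.0, -0.0, 1.0, 0.0]
contact_force: [-0.7, -0.3, -0.1]
gripper_width: 0.0428
grasp_force: 0.0
```

Emit:
arm_command([
  [[-0.05,0,0,0,0,0,0.5],[0,0,0,0,0,0,0.5]],
])

```text
clock: 7.1
tcp_pos: [0.5486, -0.0225, 0.016]
tool_rot: [0.0, -0.0, 1.0, 0.0]
contact_force: [-0.3, -0.1, 0.8]
gripper_width: 0.0429
grasp_force: 0.0
```

Emit:
arm_command([
  [[-0.05,0,0,0,0,0,0.5],[0,0,0,0,0,0,0.5]],
])

```text
clock: 7.27
tcp_pos: [0.5497, -0.0225, 0.016]
tool_rot: [0.0, -0.0, 1.0, 0.0]
contact_force: [-1.4, 0.2, -0.3]
gripper_width: 0.0431
grasp_force: 0.0
```

```bash
cat >> h.py <<'E'
def cap(n,k=3): return np.mean([capture(n)[0].astype(float) for _ in range(k)],0)
def top(name,k=4):
    P=cap("top",k); a=cv2.resize(P[185:245,190:310,::-1],None,fx=6,fy=6,interpolation=cv2.INTER_CUBIC)
    cv2.imwrite(name,np.clip(a*1.5,0,255).astype(np.uint8)); return P
E
python3 - <<'E'
from h import *
P=top("pics/t2.png")
s=bot.get_state();print(s["tcp_pos"],s["contact_force"])
E
```

```text
[ 0.54937172 -0.02246117  0.01595324] [-0.55074399 -0.73707737 -0.55408403]
```

View pics/t2.png

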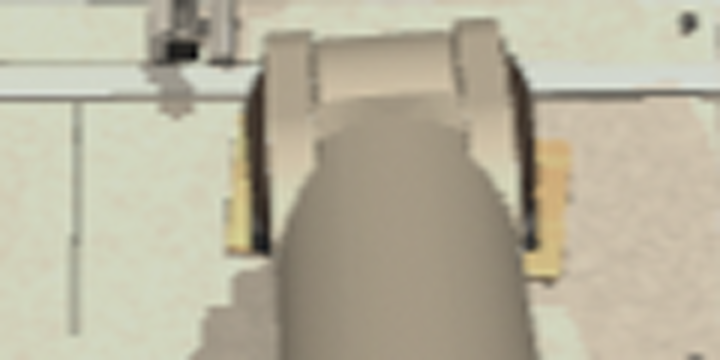

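The sign (rear corner (562,280), front corner (228,252)) has not moved. The fingertips may be higher than the TCP, so I'm checking with the scene camera's depth.

Run:
```python
from h import *
np.set_printoptions(precision=4,suppress=True)
p,d=capture("scene");c=get_calibration("scene");R=cv2.Rodrigues(c["rvec"])[0];K=c["camera_matrix"]
vv,uu=np.mgrid[0:384,0:512]
X=(np.stack([(uu-K[0,2])/K[0,0],(vv-K[1,2])/K[1,1],np.ones(d.shape)],-1)*d[...,None]-c["tvec"])@R
x,y,z=X[...,0],X[...,1],X[...,2]
dark=(p.max(-1)<60)
m=(d>0)&(x>.5)&(x<.6)&(y>-.09)&(y<.05)&(z>.0)&(z<.12)&dark
for lo in np.arange(.01,.1,.005):
    k=m&(z>=lo)&(z<lo+.005)
    if k.sum(): print(round(lo,3),k.sum(),X[k].min(0)[:2],X[k].max(0)[:2])
k=(d>0)&(x>.55)&(x<.6)&(y>.02)&(y<.05);print("sign z",np.median(z[k]))
print(bot.get_state()["tcp_pos"])
P=cap("scene");a=cv2.resize(P[175:225,240:310,::-1],None,fx=10,fy=10,interpolation=cv2.INTER_CUBIC)
cv2.imwrite("pics/s3.png",np.clip(a*1.8,0,255).astype(np.uint8))
```

```text
0.01 1 [ 0.5206 -0.0557] [ 0.5206 -0.0557]
0.025 1 [ 0.5937 -0.0639] [ 0.5937 -0.0639]
0.045 2 [ 0.5507 -0.0428] [0.5536 0.0066]
0.05 12 [ 0.5419 -0.0446] [0.5596 0.0135]
0.055 20 [ 0.5395 -0.0449] [0.5614 0.0147]
0.06 15 [ 0.5408 -0.044 ] [0.5601 0.0148]
0.065 16 [ 0.5416 -0.0451] [0.5595 0.0165]
0.07 20 [ 0.542  -0.0457] [0.5611 0.0149]
0.075 15 [ 0.5421 -0.0455] [0.5594 0.0154]
0.08 13 [ 0.5388 -0.0469] [0.5615 0.0108]
0.085 12 [ 0.5405 -0.0456] [0.5621 0.011 ]
0.09 32 [ 0.5415 -0.0642] [0.5633 0.0293]
0.095 37 [ 0.5415 -0.0701] [0.5631 0.0346]
sign z 0.3942612307127185
[ 0.5494 -0.0225  0.016 ]
```

View pics/s3.png

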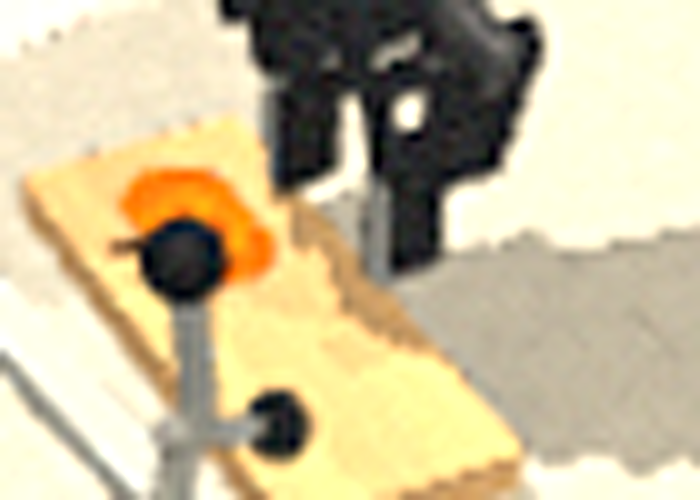

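Run:
```python
from h import *
np.set_printoptions(precision=4,suppress=True)
c=get_calibration("scene");R=cv2.Rodrigues(c["rvec"])[0];K=c["camera_matrix"]
D=[capture("scene")[1] for _ in range(3)];d=np.median(D,0)
def w(X,Y):
    u=240+X/10;v=175+Y/10;z=d[int(round(v)),int(round(u))]
    return np.round((np.array([(u-K[0,2])/K[0,0],(v-K[1,2])/K[1,1],1])*z-c["tvec"])@R,4)
for n,q in dict(fin1=(415,255),fin1b=(415,240),fin2=(290,185),fin2b=(300,175),pad=(375,270),pad2=(375,275),sign=(450,440),sign2=(230,150),sh=(350,270),bed=(480,300),bed2=(600,420)).items(): print(n,w(*q))
s=bot.get_state();print(s["tcp_pos"],s["tool_rot"],s["gripper_width"])
```

```text
fin1 [0.5497 0.0125 0.0561]
fin1b [0.5505 0.0133 0.0621]
fin2 [ 0.5546 -0.0418  0.0467]
fin2b [ 0.5516 -0.0413  0.0493]
pad [0.5577 0.0054 0.0494]
pad2 [0.5582 0.0061 0.0483]
sign [0.5655 0.054  0.0277]
sign2 [ 0.5469 -0.0852  0.0283]
sh [ 0.5462 -0.0231  0.0254]
bed [ 0.5118 -0.0076  0.0107]
bed2 [0.5147 0.0537 0.0117]
[ 0.5494 -0.0225  0.016 ] [-0.     -0.0001  1.      0.    ] 0.04256712029635641
```

Emit:
arm_command([
  [[0.5,0,0,0,0,0,0.5],[0.5,0,0,0,0,0,0.5],[0.5,0,0,0,0,0,0.5],[0.5,0,0,0,0,0,0.5],[0,0,0.1,0,0,0,0.5],[0,0,0,0,0,0,0.5]],
])

```text
clock: 8.32
tcp_pos: [0.5084, -0.0226, 0.0138]
tool_rot: [-0.0, -0.0, 1.0, -0.0]
contact_force: [0.1, -0.2, 0.3]
gripper_width: 0.0425
grasp_force: 0.0
```

```bash
cat >> h.py <<'E'
def cloud(n="scene",k=3):
    R_=[capture(n) for _ in range(k)];p=np.mean([r[0].astype(float) for r in R_],0);d=np.median([r[1] for r in R_],0)
    c=get_calibration(n);R=cv2.Rodrigues(c["rvec"])[0];K=c["camera_matrix"]
    vv,uu=np.mgrid[0:384,0:512]
    return p,(np.stack([(uu-K[0,2])/K[0,0],(vv-K[1,2])/K[1,1],np.ones(d.shape)],-1)*d[...,None]-c["tvec"])@R
def tip():
    p,X=cloud();t=bot.get_state()["tcp_pos"];x,y,z=np.moveaxis(X-[t[0],t[1],0],-1,0)
    for a,b in((-.06,0),(0,.06)):
        k=(abs(x)<.02)&(y>a)&(y<b)&(z>.015)&(z<.1)&(p.max(-1)<75)
        zz=np.sort(z[k]); print("tip z lowest",zz[:6].round(4),k.sum())
    print(t)
E
python3 - <<'E'
from h import *
tip()
s=bot.get_state();print(s["contact_force"],s["qpos"])
E
```

```text
tip z lowest [0.0457 0.0462 0.0467 0.0469 0.0473 0.0476] 126
tip z lowest [0.0447 0.0494 0.0504 0.0517 0.052  0.0524] 109
[ 0.51017318 -0.02244773  0.01417818]
[-0.33310726  0.53911205 -0.27583548] [ 0.06036647  0.50481464 -0.08359652  2.03616444  0.07121714  0.60230241
  1.4995032 ]
```

Emit:
arm_command([
  [[0,0,0.05,0,0,0,0.5],[0,0,0.05,0,0,0,0.5],[0,0,0.05,0,0,0,0.5],[0,0,0,0,0,0,0.5]],
])

```text
clock: 8.8
tcp_pos: [0.5094, -0.0225, 0.0107]
tool_rot: [-0.0, -0.0, 1.0, 0.0]
contact_force: [0.8, -0.3, -0.4]
gripper_width: 0.0429
grasp_force: 0.0
```

Emit:
arm_command([
  [[0,0,0.05,0,0,0,0.5],[0,0,0.05,0,0,0,0.5],[0,0,0,0,0,0,0.5]],
])

```text
clock: 9.05
tcp_pos: [0.5093, -0.0225, 0.0088]
tool_rot: [-0.0, -0.0, 1.0, 0.0]
contact_force: [0.4, -0.4, 0.3]
gripper_width: 0.0429
grasp_force: 0.0
```

Run:
```python
from h import *
tip();print(bot.get_state()["contact_force"])
p,X=cloud();t=bot.get_state()["tcp_pos"]
x,y,z=np.moveaxis(X-[t[0],t[1],0],-1,0)
k=(abs(x)<.02)&(y>-.06)&(y<.06)&(z>.02)&(z<.12)
for lo in np.arange(.02,.06,.004):
    q=k&(z>=lo)&(z<lo+.004);print(round(lo,3),q.sum(),p[q].mean(0).round() if q.any() else "")
```

```text
tip z lowest [0.0387 0.0388 0.0388 0.0392 0.0395 0.0415] 140
tip z lowest [0.0393 0.0436 0.0454 0.0457 0.0465 0.047 ] 118
[ 0.50940197 -0.02247588  0.00895437]
[0.04122619 0.89403428 0.21949755]
0.02 0 
0.024 0 
0.028 0 
0.032 0 
0.036 6 [73. 70. 61.]
0.04 12 [64. 61. 55.]
0.044 21 [55. 54. 49.]
0.048 20 [39. 38. 36.]
0.052 16 [41. 39. 36.]
0.056 19 [33. 33. 32.]
```

The reported TCP is already below the bed top without contact, so the tips really are about 29 mm above it. I'm going down further, feeling for the bed.

Emit:
arm_command([
  [[0,0,0.15,0,0,0,0.5],[0,0,0.15,0,0,0,0.5],[0,0,0.15,0,0,0,0.5],[0,0,0.15,0,0,0,0.5],[0,0,0,0,0,0,0.5]],
])

```text
clock: 9.77
tcp_pos: [0.5088, -0.0225, -0.0038]
tool_rot: [-0.001, -0.0, 1.0, 0.0]
contact_force: [0.3, -0.5, 0.2]
gripper_width: 0.0425
grasp_force: 0.0
```

Run:
```python
from h import *
tip();print(bot.get_state()["contact_force"])
```

```text
tip z lowest [0.0256 0.026  0.0261 0.0276 0.0285 0.0286] 165
tip z lowest [0.0301 0.0303 0.0319 0.033  0.0332 0.0333] 174
[ 0.50937764 -0.02246166 -0.00313272]
[0.64564483 0.10702873 0.26946382]
```

Emit:
arm_command([
  [[0,0,0.05,0,0,0,0.5],[0,0,0.05,0,0,0,0.5],[0,0,0.05,0,0,0,0.5],[0,0,0,0,0,0,0.5]],
])

```text
clock: 10.25
tcp_pos: [0.5094, -0.0225, -0.0061]
tool_rot: [-0.0, -0.0, 1.0, 0.0]
contact_force: [-0.5, 0.0, -0.9]
gripper_width: 0.0427
grasp_force: 0.0
```

Emit:
arm_command([
  [[0,0,0.05,0,0,0,0.5],[0,0,0.05,0,0,0,0.5],[0,0,0.05,0,0,0,0.5],[0,0,0,0,0,0,0.5]],
])

```text
clock: 10.58
tcp_pos: [0.5093, -0.0225, -0.0092]
tool_rot: [-0.0, -0.0, 1.0, 0.0]
contact_force: [-0.4, 0.3, -0.5]
gripper_width: 0.0425
grasp_force: 0.0
```

```bash
sed -i 's/(z>.015)/(z>.0145)/' h.py
python3 - <<'E'
from h import *
tip();print(bot.get_state()["contact_force"])
E
```

```text
tip z lowest [0.02   0.0202 0.022  0.0224 0.0227 0.0228] 198
tip z lowest [0.0247 0.0268 0.028  0.0281 0.0285 0.0286] 192
[ 0.50940949 -0.02246159 -0.0090454 ]
[0.46752263 0.58411594 0.05850109]
```

Emit:
arm_command([
  [[0,0,0.05,0,0,0,0.5],[0,0,0.05,0,0,0,0.5],[-0.15,0,0,0,0,0,0.5],[-0.15,0,0,0,0,0,0.5],[-0.15,0,0,0,0,0,0.5],[-0.1,0,0,0,0,0,0.5],[-0.1,0,0,0,0,0,0.5],[-0.1,0,0,0,0,0,0.5],[-0.1,0,0,0,0,0,0.5],[-0.1,0,0,0,0,0,0.5],[-0.1,0,0,0,0,0,0.5]],
])

```text
clock: 11.65
tcp_pos: [0.5303, -0.0225, -0.0111]
tool_rot: [-0.0, -0.0, 1.0, -0.0]
contact_force: [-1.2, 0.6, 1.4]
gripper_width: 0.0425
grasp_force: 0.6
```

Emit:
arm_command([
  [[-0.05,0,0,0,0,0,0.5],[-0.05,0,0,0,0,0,0.5],[-0.05,0,0,0,0,0,0.5],[-0.05,0,0,0,0,0,0.5]],
])

```text
clock: 11.98
tcp_pos: [0.5343, -0.0226, -0.0111]
tool_rot: [-0.0, -0.0, 1.0, -0.0]
contact_force: [-1.0, -0.6, 0.4]
gripper_width: 0.0426
grasp_force: 0.4
```

Emit:
arm_command([
  [[-0.05,0,0,0,0,0,0.5],[-0.05,0,0,0,0,0,0.5],[-0.05,0,0,0,0,0,0.5]],
])

```text
clock: 12.23
tcp_pos: [0.5376, -0.0224, -0.011]
tool_rot: [0.0, -0.0, 1.0, 0.0]
contact_force: [-1.7, -1.3, 0.5]
gripper_width: 0.0427
grasp_force: 0.3
```

Contact. Continuing carefully.

Emit:
arm_command([
  [[-0.05,0,0,0,0,0,0.5],[-0.05,0,0,0,0,0,0.5],[-0.05,0,0,0,0,0,0.5],[-0.05,0,0,0,0,0,0.5]],
])

```text
clock: 12.57
tcp_pos: [0.5416, -0.0225, -0.011]
tool_rot: [0.0, -0.0, 1.0, 0.0]
contact_force: [-0.5, 0.0, -0.1]
gripper_width: 0.0429
grasp_force: 0.3
```

Emit:
arm_command([
  [[-0.05,0,0,0,0,0,0.5],[-0.05,0,0,0,0,0,0.5],[0,0,0,0,0,0,0.5]],
])

```text
clock: 12.82
tcp_pos: [0.5438, -0.0225, -0.011]
tool_rot: [0.0, -0.0, 1.0, 0.0]
contact_force: [0.9, -0.5, -0.1]
gripper_width: 0.0427
grasp_force: 0.0
```

Emit:
arm_command([
  [[-0.05,0,0,0,0,0,0.5],[0,0,0,0,0,0,0.5]],
])

```text
clock: 12.98
tcp_pos: [0.5445, -0.0225, -0.011]
tool_rot: [0.0, -0.0, 1.0, 0.0]
contact_force: [-0.3, -0.0, 0.0]
gripper_width: 0.0425
grasp_force: 0.3
```

```bash
cat >> h.py <<'E'
def F(k=6):  # mean force over several readings
    f=[]
    for _ in range(k): capture("wrist"); f.append(bot.get_state()["contact_force"])
    print("F",np.mean(f,0).round(2),"sd",np.std(f,0).round(2))
def sign():
    p,X=cloud("top",3);x,y,z=np.moveaxis(X,-1,0)
    wood=(p[...,0]-p[...,2]>38)&(x>.5)&(x<.64)&(y>-.16)&(y<.17)&(z<.04)&(z>.018)
    print("sign px",wood.sum(),"x",np.percentile(x[wood],[1,99]).round(4),"y",np.percentile(y[wood],[.5,99.5]).round(4))
E
python3 - <<'E'
from h import *
F();sign();print(bot.get_state()["tcp_pos"])
E
```

```text
F [-0.4  -0.49  0.38] sd [0.24 0.37 0.26]
sign px 171 x [0.556  0.6239] y [-0.1036  0.0611]
[ 0.54450857 -0.02246833 -0.01100112]
```

Emit:
arm_command([
  [[-0.05,0,0,0,0,0,0.5],[-0.05,0,0,0,0,0,0.5],[0,0,0,0,0,0,0.5]],
])

```text
clock: 13.68
tcp_pos: [0.5466, -0.0224, -0.011]
tool_rot: [0.0, -0.0, 1.0, 0.0]
contact_force: [0.1, -0.3, 0.1]
gripper_width: 0.0427
grasp_force: 0.3
```

```bash
python3 -c "
from h import *
F(4);print(bot.get_state()['tcp_pos'])"
```

```text
F [-0.37 -0.25  0.4 ] sd [0.21 0.43 0.62]
[ 0.54664711 -0.02243161 -0.01098061]
```

Emit:
arm_command([
  [[-0.05,0,0,0,0,0,0.5],[0,0,0,0,0,0,0.5]],
])

```text
clock: 14.05
tcp_pos: [0.5475, -0.0224, -0.011]
tool_rot: [-0.0, -0.0, 1.0, 0.0]
contact_force: [0.2, 0.1, 0.0]
gripper_width: 0.0425
grasp_force: 0.3
```

```bash
python3 -c "
from h import *
F(4);print(bot.get_state()['tcp_pos'])"
```

```text
F [-0.58  0.19 -0.01] sd [0.46 0.5  0.35]
[ 0.54749672 -0.02240998 -0.01102015]
```

Emit:
arm_command([
  [[-0.05,0,0,0,0,0,0.5],[0,0,0,0,0,0,0.5]],
])

```text
clock: 14.42
tcp_pos: [0.5484, -0.0224, -0.011]
tool_rot: [-0.0, -0.0, 1.0, 0.0]
contact_force: [-0.7, -0.3, 0.8]
gripper_width: 0.0427
grasp_force: 0.4
```

```bash
python3 -c "
from h import *
F(4);print(bot.get_state()['tcp_pos'])"
```

```text
F [-0.55  0.38  0.48] sd [0.44 0.19 0.32]
[ 0.54840637 -0.0224276  -0.01102632]
```

Emit:
arm_command([
  [[-0.04,0,0,0,0,0,0.5],[0,0,0,0,0,0,0.5]],
])

```text
clock: 14.78
tcp_pos: [0.5484, -0.0224, -0.0111]
tool_rot: [-0.001, -0.0, 1.0, 0.0]
contact_force: [-3.4, 0.8, 2.7]
gripper_width: 0.0432
grasp_force: 1.7
```

```bash
python3 -c "
from h import *
F(4);print(bot.get_state()['tcp_pos'])"
```

```text
F [-4.36  0.05  3.61] sd [0.28 0.29 0.44]
[ 0.54843238 -0.02246832 -0.01115078]
```

```bash
cat >> h.py <<'E'
def edges(which=("near","rear","front","line"),k=4):
    # subpixel edges in the top image along world rows; returns world coords
    P=cap("top",k).astype(np.float32)
    c=get_calibration("top");R=cv2.Rodrigues(c["rvec"])[0]
    def samp(pts):
        q=cv2.projectPoints(np.asarray(pts,float).reshape(-1,1,3),c["rvec"],c["tvec"],c["camera_matrix"],None)[0].reshape(-1,2).astype(np.float32)
        return cv2.remap(P,q[None,:,0],q[None,:,1],cv2.INTER_LINEAR)[0]
    return samp
E
python3 - <<'E'
from h import *
np.set_printoptions(precision=4,suppress=True)
S=edges()
def edge(fixed,rng,axis,z,ch=lambda p:p[:,0]-p[:,2]):
    s=np.arange(*rng,.0005);pts=[(v,fixed,z) if axis==0 else (fixed,v,z) for v in s]
    g=np.gradient(cv2.GaussianBlur(ch(S(pts)).reshape(-1,1),(1,9),0).ravel());i=np.argmax(abs(g))
    return round(s[i],4),round(float(g[i]),2)
print("near x by y",[(y,edge(y,(.54,.575),0,.028)) for y in(-.095,-.085,-.075,.04,.05,.055)])
print("fence side x by y",[(y,edge(y,(.605,.64),0,.028)) for y in(-.095,-.085,.05,.055)])
print("rear y by x",[(x,edge(x,(-.13,-.09),1,.028)) for x in(.57,.58,.59,.6,.61)])
print("front y by x",[(x,edge(x,(.045,.085),1,.028)) for x in(.57,.58,.59,.6,.61)])
gray=lambda p:p.sum(1)
for x in(.55,.56,.57,.58,.6):
    s=np.arange(.125,.155,.0005);g=cv2.GaussianBlur(gray(S([(x,v,.012) for v in s])).reshape(-1,1),(1,9),0).ravel();print("line",x,s[g.argmin()])
E
```

```text
near x by y [(-0.095, (np.float64(0.5605), 3.06)), (-0.085, (np.float64(0.545), -0.65)), (-0.075, (np.float64(0.5725), 0.22)), (0.04, (np.float64(0.543), -2.06)), (0.05, (np.float64(0.5605), 1.83)), (0.055, (np.float64(0.5585), 2.56))]
fence side x by y [(-0.095, (np.float64(0.6305), -4.57)), (-0.085, (np.float64(0.631), -0.65)), (0.05, (np.float64(0.6295), -2.91)), (0.055, (np.float64(0.629), -3.6))]
rear y by x [(0.57, (np.float64(-0.0925), -3.54)), (0.58, (np.float64(-0.0925), -3.91)), (0.59, (np.float64(-0.0925), -3.2)), (0.6, (np.float64(-0.0925), -3.34)), (0.61, (np.float64(-0.105), 3.06))]
front y by x [(0.57, (np.float64(0.063), -2.63)), (0.58, (np.float64(0.05), 2.53)), (0.59, (np.float64(0.0505), 3.32)), (0.6, (np.float64(0.0505), 3.83)), (0.61, (np.float64(0.0505), 3.23))]
line 0.55 0.14150000000000001
line 0.56 0.14100000000000001
line 0.57 0.1405
line 0.58 0.14100000000000001
line 0.6 0.14100000000000001
```

The sign is flush on the fence (face x≈0.559, front y≈0.0625, line y≈0.141) with about 4 N. Now I'll retreat, rise, go behind the rear end and turn.

Emit:
arm_command([
  [[0.5,0,0,0,0,0,0.5],[0.5,0,0,0,0,0,0.5],[0,0,-0.7,0,0,0,0.5],[0,0,-0.8,0,0,0,0.5],[0,0,-0.8,0,0,0,0.5],[0,0,-0.7,0,0,0,0.5],[0,-1,0,0,0,0,0.5],[0,-1,0,0,0,0,0.5],[0,-1,0,0,0,0,0.5],[0,-1,0,0,0,0,0.5],[0,-1,0,0,0,0,0.5],[0,-1,0,0,0,0,0.5]],
])

```text
clock: 16.18
tcp_pos: [0.5293, -0.1436, 0.0492]
tool_rot: [0.001, -0.0, 1.0, -0.0]
contact_force: [0.6, 0.1, 0.2]
gripper_width: 0.043
grasp_force: 0.0
```

Emit:
arm_command([
  [[0,0,0,0,0,0.982,0.5],[0,0,0,0,0,0.982,0.5],[0,0,0,0,0,0.982,0.5],[0,0,0,0,0,0.982,0.5],[0,0,0,0,0,0.982,0.5],[0,0,0,0,0,0.982,0.5],[0,0,0,0,0,0.982,0.5],[0,0,0,0,0,0.982,0.5],[0,0,0,0,0,0.982,0.5],[0,0,0,0,0,0.982,0.5],[0,0,0,0,0,0.982,0.5],[0,0,0,0,0,0.982,0.5],[0,0,0,0,0,0.982,0.5],[0,0,0,0,0,0.982,0.5],[0,0,0,0,0,0.982,0.5],[0,0,0,0,0,0.982,0.5],[0,0,0,0,0,0,0.5]],
])

```text
clock: 17.6
tcp_pos: [0.5292, -0.1425, 0.0491]
tool_rot: [0.001, 0.708, 0.706, 0.0]
contact_force: [-0.0, 0.5, 0.6]
gripper_width: 0.0428
grasp_force: 0.0
```

```bash
python3 -c "
from h import *
s=bot.get_state();print(s['qpos'],s['tcp_pos'],s['tool_rot']);sign()"
```

```text
[-0.0388423   0.51048343  0.31680669  1.94520613 -0.23260279  0.71965741
  0.41225179] [ 0.52922162 -0.14250117  0.04905197] [5.87715847e-04 7.08389312e-01 7.05821649e-01 1.92992403e-04]
sign px 1192 x [0.562  0.6267] y [-0.1034  0.061 ]
```

Emit:
arm_command([
  [[0,0.7,0,0,0,0,0.5],[0,0.8,0,0,0,0,0.5],[0,0.8,0,0,0,0,0.5],[0,0.7,0,0,0,0,0.5],[0,0,0.6,0,0,0,0.5],[0,0,0.7,0,0,0,0.5],[0,0,0.7,0,0,0,0.5],[0,0,0.5,0,0,0,0.5],[0,0,0.3,0,0,0,0.5],[0,0,0.2,0,0,0,0.5],[0,0,0,0,0,0,0.5],[0,0,0,0,0,0,0.5]],
])

```text
clock: 18.75
tcp_pos: [0.5892, -0.1426, -0.0111]
tool_rot: [-0.0, 0.707, 0.707, -0.0]
contact_force: [-0.0, -0.7, -0.6]
gripper_width: 0.0423
grasp_force: 0.0
```

```bash
cat >> h.py <<'E'
def measure():
    S=edges()
    def prof(fixed,rng,z,ch):
        s=np.arange(*rng,.0005);return s,cv2.GaussianBlur(np.float32(ch(S([(fixed,v,z) for v in s]))).reshape(-1,1),(1,7),0).ravel()
    L=[];Fr=[]
    for x in np.arange(.565,.622,.004):
        s,g=prof(x,(.128,.154),.012,lambda p:p.sum(1)); b=np.clip(np.median(g)-g-5,0,None); L.append((s*b).sum()/b.sum() if b.sum()>0 else np.nan)
        s,g=prof(x,(.03,.165),.028,lambda p:p[:,0]-p[:,2]); lo,hi=np.median(g[-20:]),np.median(g[:20])
        i=np.where(g>(lo+hi)/2)[0].max(); Fr.append(s[i])
    print("line",np.nanmedian(L).round(4),"front",np.median(Fr).round(4),np.round(Fr,4))
E
python3 -c "
from h import *
measure();print(bot.get_state()['tcp_pos'])"
```

```text
line 0.1405 front 0.0635 [0.0635 0.063  0.0635 0.0635 0.0635 0.0635 0.0635 0.064  0.0635 0.063
 0.0625 0.0625 0.0625 0.0625 0.0625]
[ 0.58995754 -0.1425702  -0.01025725]
```

Emit:
arm_command([
  [[0.2,0,0,0,0,0,0.5],[0.2,0,0,0,0,0,0.5],[0.2,0,0,0,0,0,0.5],[0.2,0,0,0,0,0,0.5],[0.15,0,0,0,0,0,0.5],[0.1,0,0,0,0,0,0.5],[0.1,0,0,0,0,0,0.5],[0.1,0,0,0,0,0,0.5],[0.1,0,0,0,0,0,0.5],[0.1,0,0,0,0,0,0.5],[0.1,0,0,0,0,0,0.5],[0.1,0,0,0,0,0,0.5],[0.1,0,0,0,0,0,0.5],[0.1,0,0,0,0,0,0.5],[0.1,0,0,0,0,0,0.5],[0,0,0,0,0,0,0.5]],
])

```text
clock: 20.28
tcp_pos: [0.5893, -0.1028, -0.011]
tool_rot: [-0.0, 0.707, 0.707, 0.0]
contact_force: [0.3, -0.5, 0.7]
gripper_width: 0.0425
grasp_force: 0.0
```

```bash
python3 -c "
from h import *
measure();sign();print(bot.get_state()['tcp_pos'],bot.get_state()['contact_force'])"
```

```text
line 0.1405 front 0.078 [0.078  0.078  0.0785 0.079  0.0785 0.078  0.078  0.078  0.078  0.078
 0.078  0.078  0.0785 0.079  0.0795]
sign px 839 x [0.5622 0.627 ] y [-0.0457  0.0764]
[ 0.58926937 -0.10347732 -0.01104934] [0.93981701 0.79115544 0.71893562]
```

Emit:
arm_command([
  [[0.12,0,0,0,0,0,0.5],[0.12,0,0,0,0,0,0.5],[0.12,0,0,0,0,0,0.5],[0.12,0,0,0,0,0,0.5],[0.12,0,0,0,0,0,0.5],[0.12,0,0,0,0,0,0.5],[0.12,0,0,0,0,0,0.5],[0.12,0,0,0,0,0,0.5],[0.12,0,0,0,0,0,0.5],[0.12,0,0,0,0,0,0.5],[0.12,0,0,0,0,0,0.5],[0.12,0,0,0,0,0,0.5],[0.12,0,0,0,0,0,0.5],[0.12,0,0,0,0,0,0.5],[0.12,0,0,0,0,0,0.5],[0.12,0,0,0,0,0,0.5],[0.12,0,0,0,0,0,0.5],[0.12,0,0,0,0,0,0.5],[0.12,0,0,0,0,0,0.5],[0,0,0,0,0,0,0.5]],
])

```text
clock: 22.3
tcp_pos: [0.5893, -0.057, -0.0111]
tool_rot: [-0.0, 0.707, 0.707, 0.0]
contact_force: [0.0, -0.4, -0.2]
gripper_width: 0.043
grasp_force: 0.0
```

```bash
python3 -c "
from h import *
measure();sign();print(bot.get_state()['tcp_pos'],bot.get_state()['contact_force'])"
```

```text
line 0.1404 front 0.124 [0.1235 0.1235 0.124  0.124  0.124  0.124  0.124  0.124  0.124  0.1235
 0.1235 0.1235 0.124  0.124  0.124 ]
sign px 758 x [0.5625 0.6273] y [0.0122 0.1222]
[ 0.58927491 -0.05771744 -0.01106739] [ 0.75920069  0.12720114 -0.78875936]
```

Emit:
arm_command([
  [[0.1,0,0,0,0,0,0.5],[0.1,0,0,0,0,0,0.5],[0.1,0,0,0,0,0,0.5],[0.1,0,0,0,0,0,0.5],[0.1,0,0,0,0,0,0.5],[0.05,0,0,0,0,0,0.5],[0.05,0,0,0,0,0,0.5],[0,0,0,0,0,0,0.5]],
])

```text
clock: 23.32
tcp_pos: [0.5893, -0.0454, -0.011]
tool_rot: [-0.0, 0.707, 0.707, 0.0]
contact_force: [0.2, -0.1, 0.7]
gripper_width: 0.0423
grasp_force: 0.0
```

Run:
```python
from h import *
measure();s=bot.get_state();print(s['tcp_pos'],s["contact_force"])
A=cap("top",4);a=cv2.resize(A[190:240,190:250,::-1],None,fx=9,fy=9,interpolation=cv2.INTER_CUBIC)
cv2.imwrite("pics/t3.png",np.clip(a*1.6,0,255).astype(np.uint8))
```

```text
line 0.1387 front 0.1355 [0.1385 0.1555 0.139  0.139  0.138  0.1365 0.1345 0.133  0.132  0.132
 0.131  0.1345 0.135  0.1355 0.1355]
[ 0.58933744 -0.04573584 -0.01099921] [0.69381733 0.21493542 0.57908667]
```

View pics/t3.png

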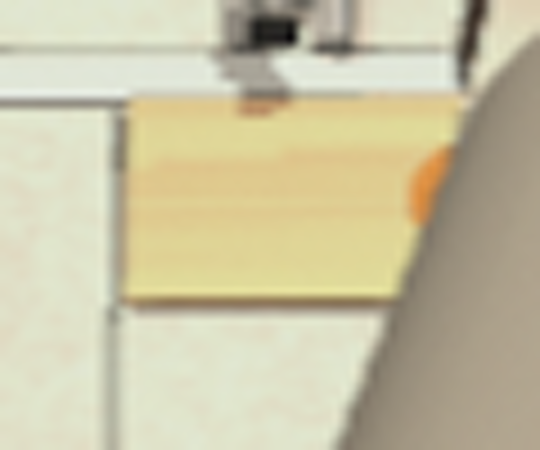

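The crop shows the sign's front edge at column ~124 and the line at ~116. With parallax that leaves 4–5 mm to go, so I'm moving 4 mm.

Emit:
arm_command([
  [[0.05,0,0,0,0,0,0.5],[0.05,0,0,0,0,0,0.5],[0.05,0,0,0,0,0,0.5],[0.05,0,0,0,0,0,0.5],[0,0,0,0,0,0,0.5],[0,0,0,0,0,0,0.5]],
])

```text
clock: 24.22
tcp_pos: [0.5893, -0.0417, -0.011]
tool_rot: [-0.0, 0.707, 0.707, 0.0]
contact_force: [-0.5, -0.4, 0.8]
gripper_width: 0.0426
grasp_force: 0.2
```

Run:
```python
from h import *
s=bot.get_state();print(s['tcp_pos'],s["contact_force"])
# front edge: chroma step, averaged over x strip, subpixel half level; both cameras
for n,z in(("top",.028),("scene",.028)):
    P=cap(n,4).astype(np.float32);c=get_calibration(n)
    def S(pts):
        q=cv2.projectPoints(np.asarray(pts,float).reshape(-1,1,3),c["rvec"],c["tvec"],c["camera_matrix"],None)[0].reshape(-1,2).astype(np.float32)
        return cv2.remap(P,q[None,:,0],q[None,:,1],cv2.INTER_LINEAR)[0]
    ys=np.arange(.12,.165,.0005)
    g=np.mean([(lambda p:p[:,0]-p[:,2])(S([(x,y,z) for y in ys])) for x in np.arange(.568,.590,.003)],0)
    lo,hi=g[-10:].mean(),g[:10].mean();print(n,"front half level",ys[np.where(g>(lo+hi)/2)[0].max()],lo.round(1),hi.round(1))
    yl=np.arange(.125,.157,.0005);b=np.mean([S([(x,y,.012) for y in yl]).sum(1) for x in np.arange(.515,.550,.003)],0)
    b=np.clip(np.median(b)-b-4,0,None);print(n,"line",(yl*b).sum()/b.sum())
P=cap("scene");a=cv2.resize(P[200:270,245:345,::-1],None,fx=8,fy=8,interpolation=cv2.INTER_CUBIC)
cv2.imwrite("pics/s4.png",np.clip(a*1.6,0,255).astype(np.uint8))
```

```text
[ 0.58927163 -0.04166314 -0.01100793] [-0.4697362  -0.36275043  0.82236436]
top front half level 0.1385 13.7 47.1
top line 0.14121581672933786
scene front half level 0.15050000000000002 29.0 76.7
scene line 0.14232405283035185
```

View pics/s4.png

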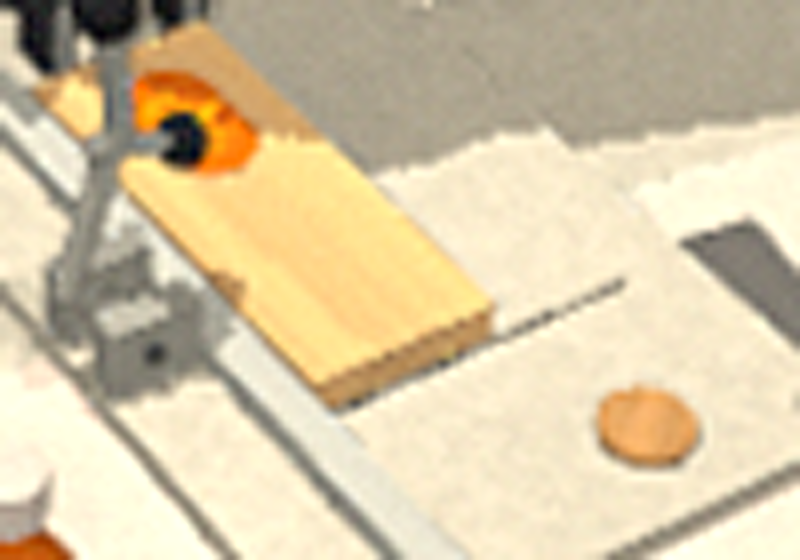

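The scene crop shows the lower front edge, (330,400)–(490,340), lying just short of the line, (345,408)–(620,283). One small nudge of 1.4 mm more.

Emit:
arm_command([
  [[0.04,0,0,0,0,0,0.5],[0.03,0,0,0,0,0,0.5],[0,0,0,0,0,0,0.5],[0,0,0,0,0,0,0.5],[0,0,0,0,0,0,0.5]],
])

```text
clock: 25.18
tcp_pos: [0.5892, -0.0406, -0.011]
tool_rot: [-0.0, 0.707, 0.707, -0.0]
contact_force: [-0.3, -0.0, 0.2]
gripper_width: 0.0429
grasp_force: 0.4
```

Run:
```python
from h import *
s=bot.get_state();print(s['tcp_pos'],s["contact_force"])
P=cap("top",4).astype(np.float32);c=get_calibration("top")
def S(pts):
    q=cv2.projectPoints(np.asarray(pts,float).reshape(-1,1,3),c["rvec"],c["tvec"],c["camera_matrix"],None)[0].reshape(-1,2).astype(np.float32)
    return cv2.remap(P,q[None,:,0],q[None,:,1],cv2.INTER_LINEAR)[0]
ys=np.arange(.11,.165,.0005)
for a in(.566,.58,.595,.61):
    g=np.mean([(lambda p:p[:,0]-p[:,2])(S([(x,y,.028) for y in ys])) for x in np.arange(a,a+.012,.003)],0)
    lo,hi=g[-10:].mean(),g[:10].mean();print(a,"front",ys[np.where(g>(lo+hi)/2)[0].max()].round(4))
xs=np.arange(.54,.58,.0005)
for y in(.05,.07,.09,.11,.125):
    g=(lambda p:p[:,0]-p[:,2])(S([(x,y,.028) for x in xs]));lo,hi=g[:10].mean(),g[-10:].mean();print(y,"near x",xs[np.where(g<(lo+hi)/2)[0].max()].round(4))
# ball
p,X=cloud("scene",2);x,y,z=np.moveaxis(X,-1,0)
k=(p.max(-1)<50)&(x>.62)&(x<.72)&(y>.055)&(y<.11)&(z>.11)&(z<.18);print("ball",k.sum(),np.median(X[k],0).round(4),X[k].min(0).round(4),X[k].max(0).round(4))
```

```text
[ 0.58924665 -0.04057095 -0.01100715] [-0.27648005 -0.03158017  0.21415239]
0.566 front 0.14
0.58 front 0.1395
0.595 front 0.1395
0.61 front 0.1395
0.05 near x 0.5645
0.07 near x 0.5585
0.09 near x 0.558
0.11 near x 0.5585
0.125 near x 0.5585
ball 55 [0.6722 0.0882 0.1568] [0.6624 0.0767 0.1453] [0.6788 0.0946 0.1614]
```

On the line (front 0.140 vs line 0.141), still flush. Backing off and going to the ball.

Emit:
arm_command([
  [[-0.2,0,0,0,0,0,0.5],[-0.4,0,0,0,0,0,0.5],[0,0,-0.9,0,0,0,0.6],[0,0,-1,0,0,0,0.6],[0,0,-1,0,0,0,0.6],[0,0,-1,0,0,0,0.6],[0,0,-1,0,0,0,0.6],[0,0,-1,0,0,0,0.6],[0,0,-1,0,0,0,0.6],[0,0,-1,0,0,0,0.6],[0,0,-1,0,0,0,0.6],[0,0,0,0,0,0,0.6]],
])

```text
clock: 26.48
tcp_pos: [0.5922, -0.0538, 0.1714]
tool_rot: [0.003, 0.708, 0.707, 0.003]
contact_force: [1.6, 0.2, 0.0]
gripper_width: 0.0513
grasp_force: 0.0
```

Emit:
arm_command([
  [[0,0,0,0,0,-0.982,0.6],[0,0,0,0,0,-0.982,0.6],[0,0,0,0,0,-0.982,0.6],[0,0,0,0,0,-0.982,0.6],[0,0,0,0,0,-0.982,0.6],[0,0,0,0,0,-0.982,0.6],[0,0,0,0,0,-0.982,0.6],[0,0,0,0,0,-0.982,0.6],[0,0,0,0,0,-0.982,0.6],[0,0,0,0,0,-0.982,0.6],[0,0,0,0,0,-0.982,0.6],[0,0,0,0,0,-0.982,0.6],[0,0,0,0,0,-0.982,0.6],[0,0,0,0,0,-0.982,0.6],[0,0,0,0,0,-0.982,0.6],[0,0,0,0,0,-0.982,0.6],[0,0,0,0,0,0,0.6]],
])

```text
clock: 27.9
tcp_pos: [0.5888, -0.0532, 0.1664]
tool_rot: [-0.0, -0.001, 1.0, 0.0]
contact_force: [0.7, 0.0, -0.2]
gripper_width: 0.0512
grasp_force: 0.0
```

Run:
```python
from h import *
s=bot.get_state();print(s['tcp_pos'],s["tool_rot"],s["clock"])
p,X=cloud("top",2);x,y,z=np.moveaxis(X,-1,0)
k=(p.max(-1)<45)&(x>.62)&(x<.72)&(y>.055)&(y<.11)&(z>.12)&(z<.18);print("ball",k.sum(),np.mean(X[k],0).round(4),X[k].min(0).round(4),X[k].max(0).round(4))
tip();sign()
```

```text
[ 0.58883348 -0.05320238  0.16636904] [-4.26641493e-04 -1.44753950e-03  9.99998856e-01  1.05734499e-04] 27.9
ball 37 [0.6665 0.0799 0.1589] [0.6579 0.0731 0.1291] [0.6757 0.087  0.1667]
tip z lowest [] 0
tip z lowest [] 0
[ 0.58914279 -0.05269159  0.16676385]
sign px 892 x [0.5624 0.6273] y [0.0123 0.1373]
```

Emit:
arm_command([
  [[-0.5,0.83,0,0,0,0,0.6],[-0.5,0.83,0,0,0,0,0.6],[-0.5,0.83,0,0,0,0,0.6],[-0.5,0.83,0,0,0,0,0.6],[-0.5,0.83,0,0,0,0,0.6],[-0.5,0.83,0,0,0,0,0.6],[-0.5,0.83,0,0,0,0,0.6],[-0.45,0.88,0,0,0,0,0.6],[0,0,0,0,0,0,0.6],[0,0,0.5,0,0,0,0.6],[0,0,0.5,0,0,0,0.6],[0,0,0.5,0,0,0,0.6],[0,0,0,0,0,0,0.6]],
])

```text
clock: 29.38
tcp_pos: [0.6656, 0.0793, 0.1334]
tool_rot: [-0.003, 0.001, 1.0, -0.001]
contact_force: [-0.4, -0.5, -1.7]
gripper_width: 0.0512
grasp_force: 0.0
```

Run:
```python
from h import *
s=bot.get_state();print(s['tcp_pos'],s["contact_force"])
p,X=cloud("scene",3);x,y,z=np.moveaxis(X,-1,0);t=s["tcp_pos"]
for lo in np.arange(.13,.2,.005):
    k=(p.max(-1)<75)&(abs(x-t[0])<.035)&(abs(y-t[1])<.06)&(z>=lo)&(z<lo+.005)
    for a,b in((-.06,-.02),(-.02,.02),(.02,.06)):
        q=k&(y-t[1]>a)&(y-t[1]<b)
        if q.sum():print(lo.round(3),(a,b),q.sum(),np.median(X[q],0).round(4))
```

```text
[0.66563441 0.07933687 0.13335509] [-0.43495826 -0.53281419 -1.68714703]
0.13 (-0.02, 0.02) 2 [0.6694 0.0849 0.1328]
0.145 (-0.02, 0.02) 7 [0.675  0.0898 0.1487]
0.15 (-0.02, 0.02) 18 [0.6741 0.0894 0.1524]
0.155 (-0.02, 0.02) 19 [0.6723 0.0879 0.1577]
0.16 (-0.02, 0.02) 10 [0.6693 0.0852 0.1608]
0.165 (-0.06, -0.02) 7 [0.668  0.0557 0.1682]
0.165 (0.02, 0.06) 1 [0.6759 0.1082 0.1678]
0.17 (-0.06, -0.02) 17 [0.6678 0.0555 0.1723]
0.17 (0.02, 0.06) 6 [0.6737 0.1158 0.1731]
0.175 (-0.06, -0.02) 18 [0.6679 0.0555 0.1781]
0.175 (0.02, 0.06) 14 [0.6696 0.1184 0.1776]
0.18 (-0.06, -0.02) 11 [0.6709 0.0556 0.1831]
0.18 (0.02, 0.06) 13 [0.6733 0.1193 0.1824]
0.185 (-0.06, -0.02) 17 [0.668  0.0555 0.1877]
0.185 (0.02, 0.06) 14 [0.6728 0.1196 0.1867]
0.19 (-0.06, -0.02) 13 [0.6671 0.0558 0.1925]
0.19 (0.02, 0.06) 16 [0.6692 0.1197 0.1927]
0.195 (-0.06, -0.02) 17 [0.6706 0.0557 0.1977]
0.195 (0.02, 0.06) 9 [0.6734 0.1162 0.1974]
0.2 (-0.06, -0.02) 19 [0.6673 0.0544 0.2017]
0.2 (0.02, 0.06) 5 [0.6738 0.1166 0.2019]
```

Emit:
arm_command([
  [[-0.05,0.03,0.4,0,0,0,0.6],[-0.05,0.03,0.4,0,0,0,0.6],[0,0,0.4,0,0,0,0.6],[0,0,0.2,0,0,0,0.6],[0,0,0,0,0,0,0.6],[0,0,0,0,0,0,0.3],[0,0,0,0,0,0,0.3],[0,0,0,0,0,0,0.2],[0,0,0,0,0,0,0.2],[0,0,0,0,0,0,0.2],[0,0,0,0,0,0,0.2],[0,0,0,0,0,0,0.2]],
], newtons=20)

```text
clock: 30.53
tcp_pos: [0.6705, 0.0811, 0.1094]
tool_rot: [0.0, 0.0, 1.0, -0.001]
contact_force: [-1.8, -4.9, 2.3]
gripper_width: 0.0204
grasp_force: 19.8
```

Run:
```python
from h import *
s=bot.get_state();print(s['tcp_pos'],s["contact_force"],s["gripper_width"],s["grasp_force"],s["clock"],s["qpos"])
```

```text
[0.67054265 0.0810916  0.10943472] [-1.75278813 -4.92349408  2.28434388] 0.020364357857646457 19.801762998104095 30.5333 [-0.17038188  0.60312607  0.01359721  1.57029851 -0.00770354  0.96792336
  1.41521899]
```

Run:
```python
import numpy as np
phi=np.linspace(1.607,.623,15);x=-.1235*np.cos(phi);z=.1235*np.sin(phi)
for a,b in zip(np.diff(x),np.diff(z)):print(f"[{-a/.02:.2f}, 0, {-b/.02:.2f}, 0, 0, 0, 0.2],",end=" ")
print(x[-1]-x[0],z[-1]-z[0])
```

```text
[0.43, 0, -0.00, 0, 0, 0, 0.2], [0.43, 0, 0.03, 0, 0, 0, 0.2], [0.43, 0, 0.06, 0, 0, 0, 0.2], [0.42, 0, 0.09, 0, 0, 0, 0.2], [0.42, 0, 0.12, 0, 0, 0, 0.2], [0.41, 0, 0.15, 0, 0, 0, 0.2], [0.40, 0, 0.18, 0, 0, 0, 0.2], [0.38, 0, 0.20, 0, 0, 0, 0.2], [0.37, 0, 0.23, 0, 0, 0, 0.2], [0.35, 0, 0.26, 0, 0, 0, 0.2], [0.33, 0, 0.28, 0, 0, 0, 0.2], [0.31, 0, 0.30, 0, 0, 0, 0.2], [0.29, 0, 0.32, 0, 0, 0, 0.2], [0.27, 0, 0.34, 0, 0, 0, 0.2], -0.10476844085803001 -0.05136001181507782
```

Emit:
arm_command([
  [[0,-0.05,0,0,0,0,0.2],[0.43,0,0,0,0,0,0.2],[0.43,0,0.03,0,0,0,0.2],[0.43,0,0.06,0,0,0,0.2],[0.42,0,0.09,0,0,0,0.2],[0.42,0,0.12,0,0,0,0.2],[0.41,0,0.15,0,0,0,0.2],[0.4,0,0.18,0,0,0,0.2],[0,0,0,0,0,0,0.2]],
])

```text
clock: 31.28
tcp_pos: [0.6094, 0.0811, 0.0961]
tool_rot: [-0.001, -0.0, 1.0, -0.0]
contact_force: [-3.2, -5.2, 2.3]
gripper_width: 0.0198
grasp_force: 20.1
```

```bash
cat >> h.py <<'E'
def ball(vis=None):
    p,X=cloud("scene",3);x,y,z=np.moveaxis(X,-1,0);t=bot.get_state()["tcp_pos"]
    k=(p.max(-1)<45)&(abs(x-t[0])<.03)&(abs(y-.081)<.008)&(z>.05)&(z<.17)
    for lo in np.arange(.05,.17,.005):
        q=k&(z>=lo)&(z<lo+.005)
        if q.any(): print(lo.round(3),q.sum(),np.median(X[q],0).round(4))
E
python3 -c "
from h import *
F(2);s=bot.get_state();print(s['tcp_pos'],s['gripper_width'],s['grasp_force']);ball()"
```

```text
F [-2.11 -4.62  3.71] sd [0.42 0.42 0.29]
[0.60942637 0.0810828  0.0960962 ] 0.020088600192619106 20.200462639331818
0.065 4 [0.6204 0.082  0.0689]
0.07 7 [0.6171 0.0867 0.0738]
0.075 6 [0.6125 0.0835 0.0769]
0.125 1 [0.6166 0.0735 0.1291]
0.13 1 [0.6184 0.0847 0.1342]
0.135 5 [0.6195 0.0821 0.1367]
0.14 12 [0.6177 0.0814 0.1432]
0.145 6 [0.6142 0.0796 0.1466]
0.15 7 [0.6121 0.0734 0.1532]
0.155 5 [0.6149 0.0739 0.1583]
0.16 2 [0.6116 0.0732 0.1617]
```

Emit:
arm_command([
  [[0.38,0,0.2,0,0,0,0.2],[0.37,0,0.23,0,0,0,0.2],[0.35,0,0.26,0,0,0,0.2],[0.33,0,0.28,0,0,0,0.2],[0.31,0,0.3,0,0,0,0.2],[0.29,0,0.32,0,0,0,0.2],[0.27,0,0.34,0,0,0,0.2],[0,0,0,0,0,0,0.2]],
])

```text
clock: 32.2
tcp_pos: [0.5632, 0.0811, 0.0564]
tool_rot: [-0.001, -0.0, 1.0, -0.0]
contact_force: [0.6, -4.8, -3.6]
gripper_width: 0.0202
grasp_force: 20.4
```

```bash
python3 -c "
from h import *
F(3);s=bot.get_state();print(s['tcp_pos'],s['gripper_width'],s['grasp_force'])
import numpy as np
phi=np.arange(.623,.26,-.01);x=-.1235*np.cos(phi);z=.1235*np.sin(phi)
print(np.diff(x)[[0,10,20,30]]*1e3,np.diff(z)[[0,10,20,30]]*1e3)"
```

```text
F [-1.   -5.   -2.24] sd [0.59 0.24 0.33]
[0.56360544 0.08103742 0.05696127] 0.0207470723561986 20.44036030769348
[-0.71556373 -0.61149968 -0.50132574 -0.38614271] [-1.00656885 -1.07297737 -1.12866505 -1.17307549]
```

Emit:
arm_command([
  [[0.07,0,0.1,0,0,0,0.2],[0.07,0,0.1,0,0,0,0.2],[0.06,0,0.1,0,0,0,0.2],[0,0,0,0,0,0,0.2]],
])

```text
clock: 32.68
tcp_pos: [0.5602, 0.0811, 0.0517]
tool_rot: [-0.001, -0.0, 1.0, -0.0]
contact_force: [-2.2, -5.4, 1.7]
gripper_width: 0.0208
grasp_force: 20.7
```

```bash
python3 -c "
from h import *
F(3);s=bot.get_state();print(s['tcp_pos'],s['gripper_width'])"
```

```text
F [-3.05 -5.42  2.02] sd [0.4  0.53 0.62]
[0.56021343 0.08106891 0.05173165] 0.019923329731082386
```

Emit:
arm_command([
  [[0.06,0,0.1,0,0,0,0.2],[0,0,0,0,0,0,0.2]],
])

```text
clock: 33.0
tcp_pos: [0.5591, 0.0811, 0.0498]
tool_rot: [-0.001, 0.0, 1.0, -0.0]
contact_force: [-1.4, -5.6, 1.1]
gripper_width: 0.0204
grasp_force: 20.8
```

```bash
python3 -c "
from h import *
F(3);s=bot.get_state();print(s['tcp_pos'],s['gripper_width'])"
```

```text
F [-2.59 -5.51  1.97] sd [0.27 0.11 0.23]
[0.55910992 0.0810752  0.04980187] 0.020730650274173076
```

Emit:
arm_command([
  [[0.06,0,0.1,0,0,0,0.2],[0,0,0,0,0,0,0.2],[0,0,0,0,0,0,0.2]],
])

```text
clock: 33.4
tcp_pos: [0.558, 0.0811, 0.0478]
tool_rot: [-0.001, -0.0, 1.0, -0.0]
contact_force: [-2.6, -6.1, 2.3]
gripper_width: 0.0203
grasp_force: 20.8
```

Emit:
arm_command([
  [[0.05,0,0.1,0,0,0,0.2],[0,0,0,0,0,0,0.2],[0,0,0,0,0,0,0.2]],
])

```text
clock: 33.65
tcp_pos: [0.5569, 0.0811, 0.0458]
tool_rot: [-0.001, -0.0, 1.0, -0.0]
contact_force: [-1.8, -5.3, 2.0]
gripper_width: 0.0202
grasp_force: 20.8
```

Emit:
arm_command([
  [[0.05,0,0.1,0,0,0,0.2],[0,0,0,0,0,0,0.2],[0,0,0,0,0,0,0.2]],
])

```text
clock: 33.9
tcp_pos: [0.5559, 0.0811, 0.0438]
tool_rot: [-0.001, -0.0, 1.0, -0.0]
contact_force: [-1.8, -4.4, 2.0]
gripper_width: 0.0203
grasp_force: 20.8
```

Emit:
arm_command([
  [[0.05,0,0.1,0,0,0,0.2],[0,0,0,0,0,0,0.2],[0,0,0,0,0,0,0.2]],
])

```text
clock: 34.15
tcp_pos: [0.5548, 0.0811, 0.0417]
tool_rot: [-0.001, 0.0, 1.0, -0.0]
contact_force: [-3.0, -5.2, 2.6]
gripper_width: 0.0205
grasp_force: 20.9
```

Emit:
arm_command([
  [[0.05,0,0.1,0,0,0,0.2],[0,0,0,0,0,0,0.2],[0,0,0,0,0,0,0.2]],
])

```text
clock: 34.4
tcp_pos: [0.554, 0.0811, 0.0398]
tool_rot: [-0.001, 0.0, 1.0, -0.0]
contact_force: [-2.1, -4.4, 2.9]
gripper_width: 0.0202
grasp_force: 20.9
```

Emit:
arm_command([
  [[0.04,0,0.1,0,0,0,0.2],[0,0,0,0,0,0,0.2],[0,0,0,0,0,0,0.2]],
])

```text
clock: 34.65
tcp_pos: [0.5531, 0.0811, 0.0378]
tool_rot: [-0.001, 0.0, 1.0, -0.0]
contact_force: [-2.6, -4.4, 3.1]
gripper_width: 0.0201
grasp_force: 20.9
```

Emit:
arm_command([
  [[0.04,0,0.1,0,0,0,0.2],[0,0,0,0,0,0,0.2],[0,0,0,0,0,0,0.2]],
])

```text
clock: 34.9
tcp_pos: [0.5524, 0.0811, 0.0359]
tool_rot: [-0.001, 0.0, 1.0, -0.0]
contact_force: [-2.5, -6.2, 2.5]
gripper_width: 0.0204
grasp_force: 21.0
```

Emit:
arm_command([
  [[0.04,0,0.1,0,0,0,0.2],[0,0,0,0,0,0,0.2],[0,0,0,0,0,0,0.2]],
])

```text
clock: 35.15
tcp_pos: [0.5517, 0.0811, 0.0341]
tool_rot: [-0.001, 0.0, 1.0, -0.0]
contact_force: [-3.3, -5.8, 4.5]
gripper_width: 0.0203
grasp_force: 21.1
```

```bash
python3 -c "
from h import *
F(3);p,X=cloud('scene',2);x,y,z=np.moveaxis(X,-1,0)
k=(p.max(-1)<60)&(abs(x-.6)<.02)&(abs(y-.081)<.02)&(z>.025)&(z<.06)
print(k.sum(),np.sort(z[k]).round(4)[:30:3],np.median(X[k],0))"
```

```text
F [-2.84 -5.56  4.48] sd [0.11 0.55 0.56]
27 [0.0299 0.0313 0.0319 0.0335 0.0338 0.0345 0.0347 0.0355 0.0363] [0.60209832 0.08586506 0.03429114]
```

Pad contact felt. Pressing in small steps to about +5 N.

Emit:
arm_command([
  [[0.02,0,0.07,0,0,0,0.2],[0,0,0,0,0,0,0.2],[0,0,0,0,0,0,0.2]],
])

```text
clock: 35.65
tcp_pos: [0.5512, 0.0811, 0.033]
tool_rot: [-0.001, 0.0, 1.0, -0.0]
contact_force: [-4.5, -5.9, 6.5]
gripper_width: 0.0203
grasp_force: 21.3
```

```bash
python3 -c "
from h import *
F(3);print(bot.get_state()['tcp_pos'])"
```

```text
F [-4.38 -5.84  6.33] sd [0.04 0.77 0.2 ]
[0.55118775 0.08106548 0.03293669]
```

Emit:
arm_command([
  [[0.02,0,0.07,0,0,0,0.2],[0,0,0,0,0,0,0.2],[0,0,0,0,0,0,0.2]],
])

```text
clock: 36.05
tcp_pos: [0.5509, 0.0811, 0.0318]
tool_rot: [-0.001, 0.0, 1.0, -0.0]
contact_force: [-4.2, -5.0, 8.3]
gripper_width: 0.0204
grasp_force: 21.4
```

```bash
python3 -c "
from h import *
F(3);print(bot.get_state()['tcp_pos'])"
```

```text
F [-3.92 -5.47  8.2 ] sd [0.14 0.5  0.3 ]
[0.5508953  0.08111661 0.03175342]
```

About 8.5 N on the pad. Releasing and withdrawing upward.

Emit:
arm_command([
  [[0,0,0,0,0,0,0.3],[0,0,0,0,0,0,0.5],[0,0,0,0,0,0,0.6],[0,0,0,0,0,0,0.6],[0,0,0,0,0,0,0.6],[0,0,-0.3,0,0,0,0.6],[0,0,-0.7,0,0,0,0.6],[0,0,-1,0,0,0,0.6],[0,0,-1,0,0,0,0.6],[0,0,-1,0,0,0,0.6],[0,0,-1,0,0,0,0.6],[0,0,-1,0,0,0,0.6],[1,0,-0.5,0,0,0,0.6],[1,0,0,0,0,0,0.6],[1,0,0,0,0,0,0.6],[1,0,0,0,0,0,0.6],[0,0,0,0,0,0,0.6],[0,0,0,0,0,0,0.6]],
])

```text
clock: 37.7
tcp_pos: [0.4714, 0.0817, 0.1616]
tool_rot: [0.0, -0.0, 1.0, 0.0]
contact_force: [0.7, 1.3, 0.7]
gripper_width: 0.0515
grasp_force: 0.0
```

Run:
```python
from h import *
print(bot.get_state()['tcp_pos'],bot.get_state()['contact_force']);sign()
P=cap("scene");a=cv2.resize(P[180:270,235:345,::-1],None,fx=6,fy=6,interpolation=cv2.INTER_CUBIC)
cv2.imwrite("pics/s5.png",np.clip(a*1.5,0,255).astype(np.uint8))
```

```text
[0.47139129 0.08166023 0.16160679] [0.70125878 1.3359275  0.72026881]
sign px 943 x [0.5623 0.6273] y [-0.0274  0.1372]
```

View pics/s5.png

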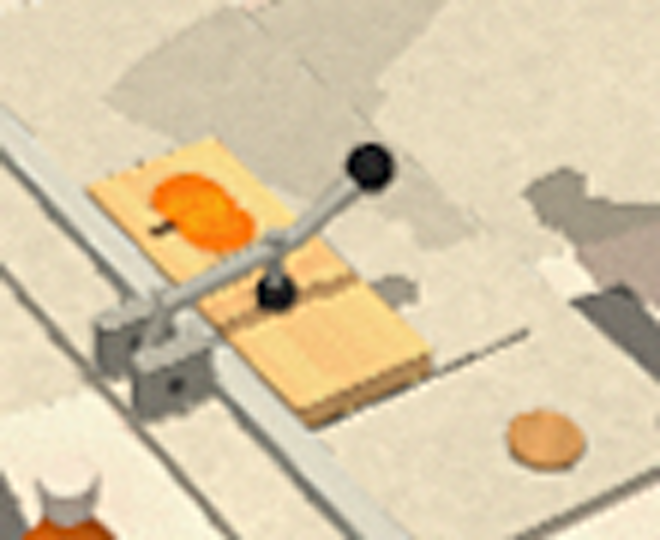

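The picture shows the clamp down with its pad (275,293) on the sign, the front end on the line (430,370) and the sign flush on the fence. The gripper is clear.

```bash
python3 -c "
from cell import bot
print(bot.job_done())"
```

```text
the job is handed in; nothing more can be done
None
```

I handed the job in with the sign flush on the fence, its front end within about 1 mm of the scribed line, the clamp's pad pressed on it with about 8.5 N before I let go, and the gripper clear; the judge's result was not shown.

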